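# Run the bearing balls out of the spring-gate hopper

### The job

Slide the yellow catch pan under the outlet of the clear ball hopper, then pull the hopper's spring gate out until the yellow pointer is level with the red mark, so that all six steel balls drop into the pan. The gate springs shut if let go, so finish while still holding it at the mark, with the pan and its balls standing on the mat, and leave the cassette, chain tool, side cutters and pedal where they are.

Things in the scene. Friction and masses are not known exactly. Their poses are not given: they have to be found in the camera images.
- hopper: ball dispenser, bolted down on the green mat (mat top 7 mm above the bench): clear square hopper tube (44 mm inside, flared to 86 mm, top 151 mm up) on a blue column. Origin on the mat below the tube's middle; -x: the way the gate pulls out, towards the robot. Column and foot stand on its -y side (x -65..65, y -110..-60 mm); the space below the gate (57 mm high) is open from its +y side
- outlet (a point): where the balls drop out: below the middle of the hopper tube, 61 mm above the mat; axes as the hopper. The two aluminium rails that carry the gate (76 mm over their outsides, top 73 mm up) reach from 70 mm behind to 180 mm in front (-x) of this point
- mark (a point): the red block (12 x 10 x 12 mm) fixed on the gate rail on the hopper's +y side, 134 mm in front (-x) of the tube's middle: middle of its top face, 85 mm above the mat; axes as the hopper
- pointer (a point): outer tip of the yellow pointer strip (4 mm wide) that rides on the gate; it is 52 mm behind the mark when the gate is shut and moves with the gate towards it (-x of the hopper)
- gate_grip (a point): middle of the upright black grip on the front of the gate: 36 mm along the pull direction (hopper x), 14 mm thick (hopper y), from 74 to 120 mm above the mat, this point at 98 mm; free on all sides. Closed it is 108 mm in front of the tube's middle
- gate (a joint): travel of the gate, m: 0 shut, grows as it is pulled out along the hopper's -x, stop at 0.080. A spring draws it shut: about 4 N at the start, 10 N at 0.052. Its one window, 44 mm long, lies exactly below the tube at 0.052 (pointer level with the mark) and the balls fall through; well short of or beyond that it blocks them
- pan: loose yellow catch pan, 90 x 90 mm, 32 mm high, walls 3 mm, open on top, 0.15 to 0.3 kg, with a straight handle along its own -x (handle end 150 mm from the pan's middle). Origin: middle of its underside
- pan_middle (a point): middle of the pan, 16 mm above its underside; axes as the pan
- pan_handle (a point): middle of the pan's black handle: bar 90 mm long (pan x), 16 mm wide (pan y), 14 mm high, its middle 105 mm from the pan's middle on the pan's -x side and 25 mm above the mat; can be gripped across and the pan slid along the mat
- ball0_center (a point): centre of one of six loose steel balls, 14 mm diameter, 11 g, in the hopper tube on the shut gate
- ball1_center (a point): centre of one of six loose steel balls, 14 mm diameter, 11 g, in the hopper tube on the shut gate
- ball2_center (a point): centre of one of six loose steel balls, 14 mm diameter, 11 g, in the hopper tube on the shut gate
- ball3_center (a point): centre of one of six loose steel balls, 14 mm diameter, 11 g, in the hopper tube on the shut gate
- ball4_center (a point): centre of one of six loose steel balls, 14 mm diameter, 11 g, in the hopper tube on the shut gate
- ball5_center (a point): centre of one of six loose steel balls, 14 mm diameter, 11 g, in the hopper tube on the shut gate
- cassette_new: silver sprocket cassette, 100 x 100 x 33 mm, loose bystander; origin under its middle
- chain_tool: chain tool with blue handle, 154 x 60 x 16 mm, loose bystander; origin under its middle
- side_cutters: blue side cutters, 136 x 63 x 12 mm, loose bystander; origin under its middle
- old_pedal: old black pedal with grey axle, 85 x 108 x 25 mm, loose bystander; origin under its middle
Mind the look-alikes: they are no part of the job. There is more than one size of the pan; the one meant has the size given above.

How it is judged:
On the way, in this order (a step that is already met when the one before it is completed fails the run):
1. the pan stands on the mat under the outlet while the gate is still shut (horizontal distance between pan_middle and outlet below 0.035 m and height (world z) of pan below 0.013 m and value of joint gate below 0.01 m), for 0.2 s.
2. the fingers hold the gate pulled out to the mark (value of joint gate between 0.047 and 0.057 m and contact force between hopper and the fingers above 1.5 N), for 0.5 s.
At the end, for the whole second after the job is handed in: The fingers still hold the gate at rest with the pointer within 5 mm of the mark (travel 0.047 to 0.057 m), the fingers alone keeping it there (more than 1.5 N); all six balls lie inside the pan, and the pan stands level and still on the mat (all of step 2 and velocity of joint gate between -0.01 and 0.01 m/s and contact force between pan and hopper below 1 N and height (world z) of pan below 0.013 m and angle between pan's own z axis and vertical below 0.1 rad and linear speed of pan below 0.02 m/s and x of ball0_center in the frame of pan between -0.046 and 0.046 m and y of ball0_center in the frame of pan between -0.046 and 0.046 m and z of ball0_center in the frame of pan between 0 and 0.032 m and x of ball1_center in the frame of pan between -0.046 and 0.046 m and y of ball1_center in the frame of pan between -0.046 and 0.046 m and z of ball1_center in the frame of pan between 0 and 0.032 m and x of ball2_center in the frame of pan between -0.046 and 0.046 m and y of ball2_center in the frame of pan between -0.046 and 0.046 m and z of ball2_center in the frame of pan between 0 and 0.032 m and x of ball3_center in the frame of pan between -0.046 and 0.046 m and y of ball3_center in the frame of pan between -0.046 and 0.046 m and z of ball3_center in the frame of pan between 0 and 0.032 m and x of ball4_center in the frame of pan between -0.046 and 0.046 m and y of ball4_center in the frame of pan between -0.046 and 0.046 m and z of ball4_center in the frame of pan between 0 and 0.032 m and x of ball5_center in the frame of pan between -0.046 and 0.046 m and y of ball5_center in the frame of pan between -0.046 and 0.046 m and z of ball5_center in the frame of pan between 0 and 0.032 m); the arm keeps its last pose, push and grip.
It fails at once if the cassette new is moved more than 25 mm (distance of cassette_new from where it was at the start of the episode above 0.025 m).
It fails at once if the chain tool is moved more than 25 mm (distance of chain_tool from where it was at the start of the episode above 0.025 m).
It fails at once if the side cutters is moved more than 25 mm (distance of side_cutters from where it was at the start of the episode above 0.025 m).
It fails at once if the old pedal is moved more than 25 mm (distance of old_pedal from where it was at the start of the episode above 0.025 m).
It also fails if it takes over 46 s, if anything falls off the work surface, if the arm or the gripper's body presses on something with over 40 N, if the wrist force passes 120 N, or if a joint passes its speed limit or range.

### The arm

A 6-joint arm with a two-finger parallel gripper is mounted at the origin on a cart in front of the work surface, level with it; the furniture and walls round the work are solid. World frame = base frame: x ahead of the robot, y to its left, z up, the work surface at z = 0. Lengths are in m, angles in rad, forces in N, time in s.
With the tool pointing down it reaches from about 0.3 to 0.75 m from the base axis. Payload 8.5 kg.
Tool frame: the origin (TCP) lies between the finger pads; the fingertips stand 25 mm ahead of it and the grasp point (between the pads) lies 6 mm ahead of it; z points along the fingers, y is the line along which they close (so a half turn about z gives the same grasp; the last joint's range is limited). The gripper opens to 88 mm and grips with 3 to 60 N. Pads are 18 mm wide; open, the fingers measure 123 mm over their backs; the gripper's body (75 mm by 187 mm) begins 45 mm behind the grasp point.
Start: joints at [-1.38, 0.381, 1.297, -0, 1.464, -0.215], TCP at [0.217, -0.505, 0.264] pointing down, gripper open.
Joint ranges: [-3.11, 3.11], [-0.89, 2.33], [0.22, 2.48], [-1.42, 4.56], [0.17, 2.85], [-2.88, 2.88]. Speed limits (rad/s): [2.39, 2.39, 3.14, 3.14, 3.14, 3.14].

### API

Orientations are given as [roll, pitch, yaw] about the fixed x, y, z axes, in that order (R = Rz(yaw) Ry(pitch) Rx(roll)).
In Python, from station import arm gives the robot as it stands.
- The arm moves only by the tool move_arm, never from a script. Its argument "plan" is a list of rows, each a list of 3 entries, a list of its own where there are three numbers: the closure, from -1 (fully open) to 1 (shut), then the shift along the world's x, y, z in m, then the turn about the world's z in degrees. A call has exactly 5 rows; each row is the pose to reach, as a shift and turn from the pose commanded when the call began; what a row does not reach only later rows make up. A row lasts 1/12 s, in which the tool goes at most 41.7 mm and 7.16 degrees, less where a joint would pass 70% of its speed; a pose out of reach is approached as far as the arm can. A call with a gripper value outside its range is refused whole. The fingers move at their own pace and stop on an object; "newtons" is the grip in N (left out, the last holds). Time passes only in rows, so rows that repeat a pose let the fingers close, or fill a call up. It gives the time, the measured TCP pose, the force, the opening and the grip force at its end, in the units of the state.
- arm.get_state(): the state, without advancing time (a new reading comes with each control period).
- arm.grab_frame(name): name is "scene" or "top"; returns the picture (400x640x3 uint8, red, green, blue); there is no depth.
- arm.camera_params(name): a dict with "fovy" (degrees; the focal length in pixels is half the picture's height over the tangent of half this angle, whatever the lens; pixels are square), "cx", "cy" (the principal point, pixels), "R" (3x3) and "t" (3): a world point X has camera coordinates R X + t. Camera axes: x right, y down, z forward; pixel columns grow to the right and rows downward; lengths in m; the calibration is good to about 2 mm. A picture is of the moment at which its call begins. camera_params takes no time and is no camera call.
- arm.sign_off(): hands the job in; it is judged then, once.
The state is a dict: "t": time; "joint_positions": joint angles; "qd": joint speeds; "joint_torque": joint torques, N m; "ee_pos": TCP position; "eef_rot": TCP orientation; "ft_force": force on the tool from outside, world axes, zero at the start; "ft_torque": the same for the moment, N m; "gripper_width": opening from 0.0 (shut) to 1.0 (fully open); "grip_force": force on a finger pad.
Only numpy, scipy, OpenCV 4.12 (cv2) and the standard library are available. Lean on these libraries where they do the work, as an engineer would, in place of code of your own. Each camera call takes 0.05 s, during which the arm holds its last target. There are 200 camera calls.

## Working session

There is one attempt and no reset: what is moved stays moved. The work goes in short steps, Python scripts to look and compute and a tool call to move; the robot and the scene stay as the last step left them, time stands still between calls to the robot, and variables do not carry over. Pictures are saved under pics/ and viewed, at most 10 in all, crops included, and the job is handed in when it is done.

Besides the shell and the picture viewer there is one more tool, called after ">>>" by a JSON object that holds its "method" and its "body", one argument or row to a line. move_arm: Moves the arm, as the interface text tells. Its arguments: {"type":"object","properties":{"plan":{"type":"array"},"newtons":{"type":"number"}},"required":["plan"]}

```bash
mkdir -p pics; python3 - <<'E'
from station import arm
import cv2,numpy as np
for n in("scene","top"):
    f=arm.grab_frame(n); cv2.imwrite(f"pics/{n}0.png",f[:,:,::-1])
    print(n,{k:np.round(v,4).tolist() for k,v in arm.camera_params(n).items() if not isinstance(v,str)})
s=arm.get_state();print(s["t"],s["ee_pos"],s["eef_rot"],s["gripper_width"])
E
```

```text
scene {'fovy': 46.5628, 'cx': 323.2262, 'cy': 188.4184, 'R': [[0.7382, -0.6743, 0.0165], [-0.3925, -0.4494, -0.8025], [0.5486, 0.586, -0.5964]], 't': [-0.4826, 0.3161, 1.3873]}
top {'fovy': 42.9397, 'cx': 325.2187, 'cy': 201.6416, 'R': [[0.0243, -0.9995, 0.0184], [-0.9897, -0.0267, -0.141], [0.1414, -0.0148, -0.9898]], 't': [-0.0356, 0.6386, 1.7429]}
0.1 [ 0.21707316 -0.50512008  0.26321312] [-3.14032209e+00 -2.67175253e-04  4.05834320e-01] 1.0017517373705662
```

View pics/scene0.png

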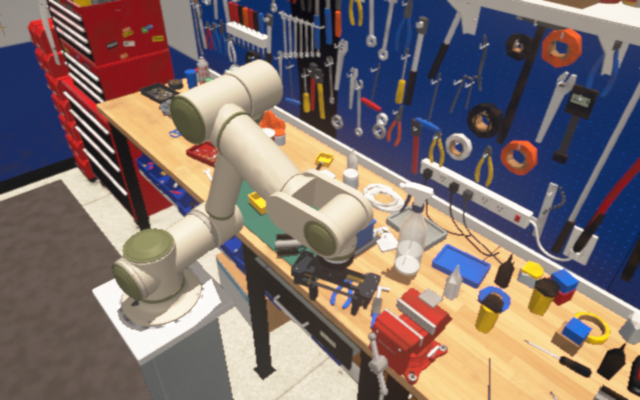

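View pics/top0.png

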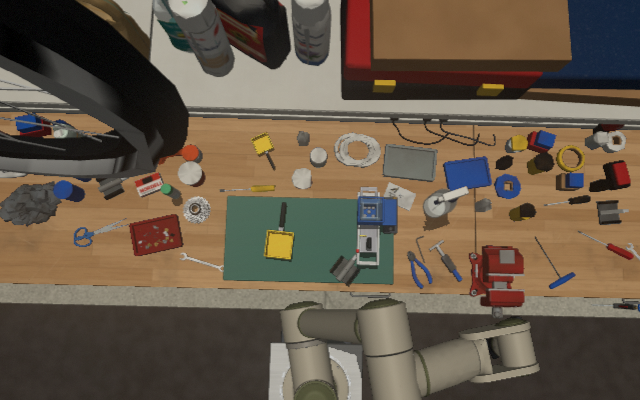

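The top view shows two yellow pans. The larger is on the mat at (279,245), with its handle running up to (283,213). A smaller one sits off the mat at (263,145). The hopper is at about (370,210), its gate grip at about (368,243), and the pedal at (345,270). I'll check my choice in one close crop.

```bash
cat > h.py <<'E'
import numpy as np,cv2
from station import arm
def ray(n,u,v):
    p=arm.camera_params(n);R=np.array(p["R"]);t=np.array(p["t"]);f=200/np.tan(np.radians(p["fovy"])/2)
    return -R.T@t, R.T@np.array([(u-p["cx"])/f,(v-p["cy"])/f,1])
def at(n,u,v,z):
    c,d=ray(n,u,v);return c+d*(z-c[2])/d[2]
def px(n,X):
    p=arm.camera_params(n);f=200/np.tan(np.radians(p["fovy"])/2);q=np.array(p["R"])@np.array(X)+np.array(p["t"])
    return q[:2]/q[2]*f+[p["cx"],p["cy"]]
def crop(f,x0,y0,x1,y1,k,name):
    cv2.imwrite(name,cv2.resize(f[y0:y1,x0:x1,::-1],None,fx=k,fy=k,interpolation=cv2.INTER_CUBIC))
E
python3 - <<'E'
from h import *
f=cv2.imread("pics/top0.png")[:,:,::-1]
crop(f,250,175,410,295,5,"pics/c1.png")
hsv=cv2.cvtColor(f,cv2.COLOR_RGB2HSV)
m=cv2.inRange(hsv,(20,120,110),(35,255,255))
for c in cv2.findContours(m,0,2)[0]:
    r=cv2.minAreaRect(c)
    if 120<r[0][1]<280 and 230<r[0][0]<420 and cv2.contourArea(c)>3: print("Y",np.round(r[0],1),np.round(r[1],1),r[2],at("top",*r[0],.039).round(4))
m=cv2.inRange(hsv,(0,150,100),(8,255,255))
for c in cv2.findContours(m,0,2)[0]:
    r=cv2.boundingRect(c)
    if 330<r[0]<420 and 170<r[1]<290: print("R",r)
E
```

```text
Y [278.5 243.9] [27.2 26.9] 6.340191841125488 [0.4871 0.1399 0.039 ]
Y [262.5 188. ] [ 6. 23.] 90.0 [0.683  0.2036 0.039 ]
Y [261.6 142.6] [17.5 18.2] 65.55604553222656 [0.8475 0.2135 0.039 ]
R (356, 249, 3, 4)
```

View pics/c1.png

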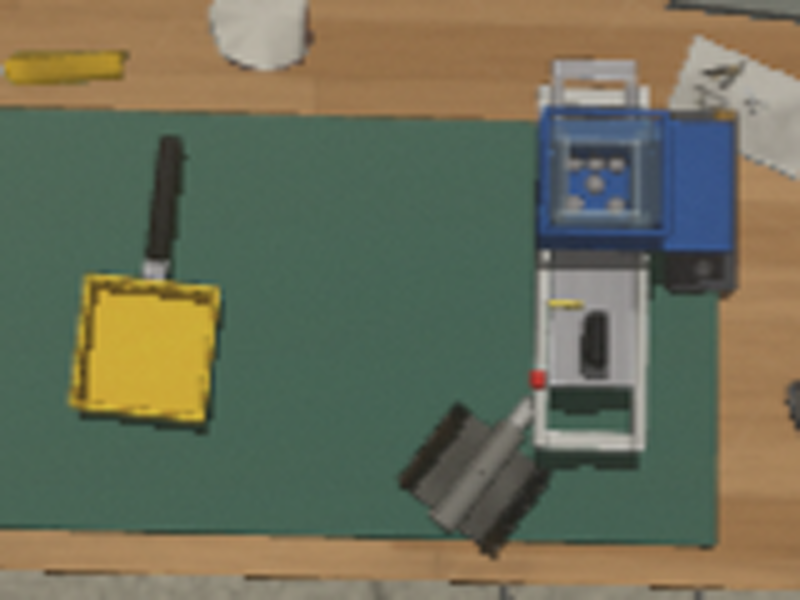

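The crop confirms the pan with its handle, crop (75–220, 275–430). The red mark is at (539,380), pointer at (560,303), grip at (595,343) and the balls at about (597,182). The pedal lies at (475,480), just beside the front of the rail.

```bash
python3 - <<'E'
from h import *
C=lambda x,y,z:at("top",x/5+250-.4,y/5+175-.4,z).round(4)
print("mark",C(539,375,.092));print("grip top",C(595,343,.127))
print("tube balls",C(595,182,.087)); print("pointer",C(550,303,.09))
a,b=C(541,255,.08),C(535,448,.08);print("railL",a,b)
a2,b2=C(652,255,.08),C(645,448,.08);print("railR",a2,b2)
for p,q in((a,b),(a2,b2)):print(np.degrees(np.arctan2(*(p-q)[1::-1])),)
print("funnel corners",*[C(x,y,.158) for x,y in((540,107),(668,107),(667,245),(538,245))])
h0,h1=C(172,137,.039),C(158,262,.039);print("handle",h0,h1,(h0+h1)/2,np.linalg.norm(h1-h0),np.degrees(np.arctan2(*(h0-h1)[1::-1])))
print("pan rim",*[C(x,y,.039) for x,y in((85,275),(219,287),(205,422),(70,405))],)
print("pedal",*[C(x,y,.03) for x,y in((460,403),(402,484),(490,553),(550,475),(530,405))])
print("mat",*[C(x,y,.007) for x,y in((715,545),(0,525))])
E
```

```text
mark [ 0.4717 -0.1313  0.092 ]
grip top [ 0.4921 -0.1655  0.127 ]
tube balls [ 0.605  -0.1682  0.087 ]
pointer [ 0.5208 -0.1382  0.09  ]
railL [ 0.5544 -0.1324  0.08  ] [ 0.4229 -0.1304  0.08  ]
railR [ 0.5564 -0.2087  0.08  ] [ 0.4247 -0.2051  0.08  ]
-0.8713515176783692
-1.5657817462575843
funnel corners [ 0.6449 -0.124   0.158 ] [ 0.6472 -0.2087  0.158 ] [ 0.5556 -0.2088  0.158 ] [ 0.5534 -0.1241  0.158 ]
handle [0.635  0.1259 0.039 ] [0.5465 0.1325 0.039 ] [0.59075 0.1292  0.039  ] 0.08874576046212013 -4.265010493776858
pan rim [0.536  0.1832 0.039 ] [0.53   0.0893 0.039 ] [0.436  0.0959 0.039 ] [0.4454 0.1899 0.039 ]
pedal [ 0.4539 -0.0813  0.03  ] [ 0.3968 -0.042   0.03  ] [ 0.3508 -0.1042  0.03  ] [ 0.4055 -0.1451  0.03  ] [ 0.4537 -0.1304  0.03  ]
mat [ 0.3597 -0.2641  0.007 ] [0.3615 0.2387 0.007 ]
```

Plan: the hopper is at about (0.602,-0.167) with yaw about -1°. The pan middle is at about (0.487,0.140), its handle pointing along -6°. I'll grip the handle, turn the pan about 96° so the handle points +y, and slide it in from the open side.

>>> {"method": "move_arm", "body": {
  "plan": [
    [-1, [0.038, 0.016, 0], -2],
    [-1, [0.058, 0.055, 0], -4],
    [-1, [0.076, 0.09, 0], -6],
    [-1, [0.096, 0.125, 0], -7],
    [-1, [0.096, 0.16, 0], -8]
  ],
  "newtons": 40
}}

```text
t: 0.52
ee_pos: [0.3149, -0.3434, 0.2633]
eef_rot: [-3.141, -0.001, 0.267]
ft_force: [-0.6, -0.5, 0.1]
gripper_width: 1.003
grip_force: 0.0
```

>>> {"method": "move_arm", "body": {
  "plan": [
    [-1, [0.02, 0.035, 0], -2],
    [-1, [0.04, 0.07, 0], -4],
    [-1, [0.06, 0.105, 0], -6],
    [-1, [0.08, 0.14, 0], -7],
    [-1, [0.1, 0.175, 0], -8]
  ]
}}

```text
t: 0.93
ee_pos: [0.4135, -0.1684, 0.2637]
eef_rot: [-3.141, 0.0, 0.125]
ft_force: [0.7, 0.2, 0.1]
gripper_width: 0.997
grip_force: 0.0
```

>>> {"method": "move_arm", "body": {
  "plan": [
    [-1, [0.02, 0.035, 0], -2],
    [-1, [0.04, 0.07, 0], -4],
    [-1, [0.06, 0.105, 0], -6],
    [-1, [0.08, 0.14, 0], -7],
    [-1, [0.1, 0.175, 0], -8]
  ]
}}

```text
t: 1.35
ee_pos: [0.5136, 0.0068, 0.2636]
eef_rot: [-3.142, 0.0, -0.014]
ft_force: [0.2, -1.0, 0.8]
gripper_width: 1.0
grip_force: 0.0
```

>>> {"method": "move_arm", "body": {
  "plan": [
    [-1, [0.02, 0.03, 0], -2],
    [-1, [0.04, 0.06, 0], -4],
    [-1, [0.06, 0.09, -0.02], -5],
    [-1, [0.088, 0.121, -0.03], -5],
    [-1, [0.088, 0.121, -0.06], -5]
  ]
}}

```text
t: 1.77
ee_pos: [0.605, 0.1302, 0.2053]
eef_rot: [-3.139, -0.008, -0.096]
ft_force: [0.2, -0.1, -0.9]
gripper_width: 1.002
grip_force: 0.0
```

>>> {"method": "move_arm", "body": {
  "plan": [
    [-1, [0, 0, -0.035], 0],
    [-1, [0, 0, -0.07], 0],
    [-1, [0, 0, -0.1], 0],
    [-1, [0, 0, -0.1], 0],
    [-1, [0, 0, -0.1], 0]
  ]
}}

```text
t: 2.18
ee_pos: [0.6008, 0.1257, 0.1031]
eef_rot: [3.141, 0.003, -0.1]
ft_force: [-0.6, -0.1, 0.3]
gripper_width: 0.998
grip_force: 0.0
```

```bash
python3 - <<'E'
from h import *
f=arm.grab_frame("top");g=arm.grab_frame("scene")
a=cv2.resize(f[170:295,230:420],(800,526),interpolation=cv2.INTER_CUBIC)
cv2.imwrite("pics/c2.png",a[:,:,::-1])
s=arm.get_state();print(s["t"],s["ee_pos"],s["eef_rot"],px("top",s["ee_pos"]))
E
```

```text
2.2833 [0.60207073 0.12564126 0.10580746] [-3.14124190e+00 -3.12677628e-03 -1.00418986e-01] [282.51373633 208.87168102]
```

View pics/c2.png

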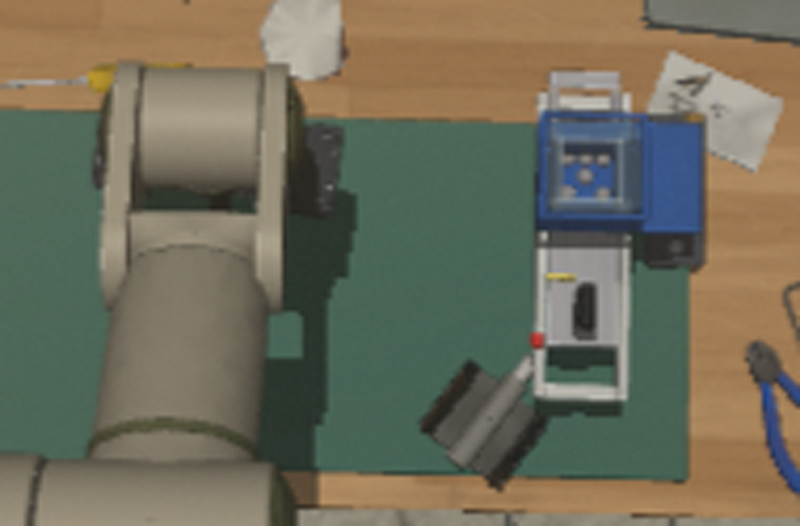

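The arm hides the pan in this view; the hopper and pedal are unobstructed. The TCP agrees with the measured handle position, so I'll descend and grip.

>>> {"method": "move_arm", "body": {
  "plan": [
    [-1, [0, 0.001, -0.03], 0],
    [-1, [0, 0.002, -0.055], 0],
    [-1, [0, 0.002, -0.066], 0],
    [-1, [0, 0.002, -0.066], 0],
    [1, [0, 0.002, -0.066], 0]
  ],
  "newtons": 30
}}

```text
t: 2.7
ee_pos: [0.6019, 0.1277, 0.0393]
eef_rot: [-3.141, -0.002, -0.1]
ft_force: [-0.3, -0.2, -0.3]
gripper_width: 0.947
grip_force: 0.0
```

>>> {"method": "move_arm", "body": {
  "plan": [
    [1, [0, 0, 0], 0],
    [1, [0, 0, 0], 0],
    [1, [0, 0, 0], 0],
    [1, [0, 0, 0], 0],
    [1, [0, 0, 0], 0]
  ]
}}

```text
t: 3.12
ee_pos: [0.6013, 0.1277, 0.0382]
eef_rot: [-3.141, -0.001, -0.1]
ft_force: [0.4, 0.6, 0.9]
gripper_width: 0.569
grip_force: 0.0
```

>>> {"method": "move_arm", "body": {
  "plan": [
    [1, [0, 0, 0], 0],
    [1, [0, 0, 0], 0],
    [1, [0, 0, 0], 0],
    [1, [0, 0, 0], 0],
    [1, [0, 0, 0], 0]
  ]
}}

```text
t: 3.53
ee_pos: [0.6011, 0.1277, 0.0377]
eef_rot: [-3.141, -0.0, -0.1]
ft_force: [0.3, 0.6, -0.3]
gripper_width: 0.193
grip_force: 0.2
```

>>> {"method": "move_arm", "body": {
  "plan": [
    [1, [0, 0, 0], 0],
    [1, [0, 0, 0], 0],
    [1, [0, 0, 0], 0],
    [1, [0, 0, 0], 0],
    [1, [0, 0, 0], 0]
  ]
}}

```text
t: 3.95
ee_pos: [0.6011, 0.1277, 0.0377]
eef_rot: [-3.141, -0.0, -0.1]
ft_force: [1.0, 1.0, -1.0]
gripper_width: 0.174
grip_force: 30.0
```

>>> {"method": "move_arm", "body": {
  "plan": [
    [1, [0, 0, 0], 4],
    [1, [0, 0, 0], 9],
    [1, [0, 0, 0], 14],
    [1, [0, 0, 0], 20],
    [1, [0, 0, 0], 26]
  ],
  "newtons": 50
}}

```text
t: 4.37
ee_pos: [0.6009, 0.1278, 0.0377]
eef_rot: [-3.141, 0.0, 0.358]
ft_force: [0.2, 0.9, -0.3]
gripper_width: 0.175
grip_force: 50.0
```

>>> {"method": "move_arm", "body": {
  "plan": [
    [1, [0, 0, 0], 6],
    [1, [0, 0, 0], 12],
    [1, [0, 0, 0], 18],
    [1, [0, 0, 0], 24],
    [1, [0, 0, 0], 30]
  ]
}}

```text
t: 4.78
ee_pos: [0.6007, 0.1278, 0.0377]
eef_rot: [-3.141, 0.001, 0.882]
ft_force: [-1.3, 1.0, 1.2]
gripper_width: 0.176
grip_force: 50.0
```

>>> {"method": "move_arm", "body": {
  "plan": [
    [1, [0, 0, 0], 6],
    [1, [0, 0, 0], 12],
    [1, [0, 0, 0], 18],
    [1, [0, 0, 0], 24],
    [1, [0, 0, 0], 30]
  ]
}}

```text
t: 5.2
ee_pos: [0.6007, 0.1276, 0.0377]
eef_rot: [-3.14, 0.0, 1.406]
ft_force: [-2.4, -0.0, 1.2]
gripper_width: 0.169
grip_force: 50.0
```

>>> {"method": "move_arm", "body": {
  "plan": [
    [1, [0, 0, 0], 5],
    [1, [0, 0, 0], 9],
    [1, [0, 0, 0], 9],
    [1, [0, 0, 0], 9],
    [1, [0, 0, 0], 9]
  ]
}}

```text
t: 5.62
ee_pos: [0.6012, 0.1276, 0.0377]
eef_rot: [3.141, 0.0, 1.556]
ft_force: [1.0, -0.2, -1.0]
gripper_width: 0.169
grip_force: 50.0
```

```bash
cat > pan.py <<'E'
from h import *
f=arm.grab_frame("top");cv2.imwrite("pics/t%d.png"%int(arm.get_state()["t"]*100),f[:,:,::-1])
m=cv2.inRange(cv2.cvtColor(f,cv2.COLOR_RGB2HSV),(20,120,90),(35,255,255))
for c in cv2.findContours(m,0,2)[0]:
    r=cv2.minAreaRect(c)
    if 190<r[0][1]<290 and 230<r[0][0]<420 and cv2.contourArea(c)>3: print(np.round(r[0],1),np.round(r[1],1),r[2],at("top",*r[0],.039).round(4),*[at("top",*p,.039).round(3)[:2] for p in cv2.boxPoints(r)])
E
python3 pan.py
```

```text
[316.  213.5] [27. 26.] 90.0 [0.5972 0.0121 0.039 ] [0.644 0.059] [ 0.646 -0.033] [ 0.551 -0.035] [0.548 0.056]
```

>>> {"method": "move_arm", "body": {
  "plan": [
    [1, [0.001, -0.01, 0], 0],
    [1, [0.002, -0.03, 0], 0],
    [1, [0.003, -0.055, 0], 0],
    [1, [0.004, -0.08, 0], 0],
    [1, [0.004, -0.1, 0], 0]
  ]
}}

```text
t: 6.08
ee_pos: [0.6051, 0.0256, 0.0377]
eef_rot: [-3.142, 0.0, 1.556]
ft_force: [0.8, 0.8, -0.6]
gripper_width: 0.172
grip_force: 50.0
```

>>> {"method": "move_arm", "body": {
  "plan": [
    [1, [0, -0.02, 0], 0],
    [1, [0, -0.04, 0], 0],
    [1, [0, -0.06, 0], 0],
    [1, [0, -0.073, 0], 0],
    [1, [0, -0.075, 0], 0]
  ]
}}

```text
t: 6.5
ee_pos: [0.6051, -0.0499, 0.0377]
eef_rot: [3.141, 0.0, 1.555]
ft_force: [-0.1, -1.2, 0.1]
gripper_width: 0.169
grip_force: 50.0
```

```bash
python3 - <<'E'
from h import *
f=arm.grab_frame("top");g=arm.grab_frame("scene")
a=cv2.resize(f[180:290,310:420],(500,500),interpolation=cv2.INTER_CUBIC)
cv2.imwrite("pics/c3.png",a[:,:,::-1])
print(arm.get_state()["ee_pos"],px("scene",(.6,-.167,.03)))
E
```

```text
[ 0.60506134 -0.04786663  0.03771825] [344.56620686 226.61922611]
```

View pics/c3.png

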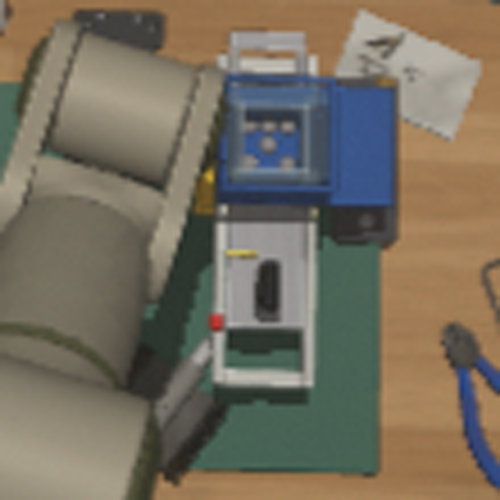

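The pan is under the hopper; a yellow sliver shows at (205,195), and its middle computes to about (0.601,-0.163). The gate is still shut. I'll release and rise.

>>> {"method": "move_arm", "body": {
  "plan": [
    [0, [0, 0, 0], 0],
    [0, [0, 0, 0], 0],
    [0, [0, 0, 0], 0],
    [0, [0, 0, 0.0], 0],
    [0, [0, 0.0, 0.0], 0]
  ]
}}

```text
t: 7.02
ee_pos: [0.6051, -0.0468, 0.0378]
eef_rot: [3.142, -0.0, 1.558]
ft_force: [0.3, 0.7, -0.4]
gripper_width: 0.497
grip_force: 0.0
```

>>> {"method": "move_arm", "body": {
  "plan": [
    [0, [0, 0, 0.02], 0],
    [0, [0, 0, 0.05], 0],
    [0, [0, 0.02, 0.08], 0],
    [0, [0, 0.03, 0.115], 0],
    [0, [0, 0.03, 0.15], 0]
  ]
}}

```text
t: 7.43
ee_pos: [0.6046, -0.0153, 0.1892]
eef_rot: [-3.141, -0.001, 1.56]
ft_force: [0.5, -0.1, -0.2]
gripper_width: 0.496
grip_force: 0.0
```

>>> {"method": "move_arm", "body": {
  "plan": [
    [0, [-0.02, 0.02, 0.03], -7],
    [0, [-0.05, 0.03, 0.05], -14],
    [0, [-0.085, 0.03, 0.05], -21],
    [0, [-0.12, 0.02, 0.05], -28],
    [0, [-0.12, 0, 0.05], -35]
  ]
}}

```text
t: 7.85
ee_pos: [0.4794, -0.0148, 0.2378]
eef_rot: [-3.138, 0.001, 0.944]
ft_force: [1.0, -0.3, -0.4]
gripper_width: 0.501
grip_force: 0.0
```

```bash
python3 pan.py
```

```text
[354.5 213.4] [ 4.7 27. ] 3.5763344764709473 [ 0.601  -0.1234  0.039 ] [ 0.554 -0.113] [ 0.649 -0.117] [ 0.649 -0.134] [ 0.553 -0.129]
```

>>> {"method": "move_arm", "body": {
  "plan": [
    [0, [0, -0.02, 0], -7],
    [0, [0, -0.05, 0], -14],
    [0, [0.0, -0.08, 0], -21],
    [0, [0.005, -0.12, 0], -28],
    [0, [0.007, -0.15, 0], -35]
  ]
}}

```text
t: 8.32
ee_pos: [0.4927, -0.1696, 0.2379]
eef_rot: [3.141, -0.001, 0.331]
ft_force: [0.2, -0.4, 0.1]
gripper_width: 0.501
grip_force: 0.0
```

>>> {"method": "move_arm", "body": {
  "plan": [
    [0, [0, 0, 0], -7],
    [0, [0, 0, -0.01], -14],
    [0, [0, 0, -0.03], -20],
    [0, [0, 0, -0.04], -20],
    [0, [0, 0, -0.04], -20]
  ]
}}

```text
t: 8.73
ee_pos: [0.4918, -0.1669, 0.1958]
eef_rot: [-3.14, 0.003, -0.012]
ft_force: [-0.1, -0.6, 0.2]
gripper_width: 0.498
grip_force: 0.0
```

```bash
python3 - <<'E'
from h import *
f=arm.grab_frame("top");g=arm.grab_frame("scene")
a=cv2.resize(f[180:290,310:420],(400,400),interpolation=cv2.INTER_CUBIC)
b=cv2.resize(g[170:270,290:390],(400,400),interpolation=cv2.INTER_CUBIC)
cv2.imwrite("pics/c4.png",np.hstack([a,b])[:,:,::-1])
s=arm.get_state();print(s["ee_pos"],s["eef_rot"],s["t"])
E
```

```text
[ 0.49255218 -0.16729818  0.19797348] [-3.14156426e+00 -1.15784634e-04 -1.13774513e-02] 8.8333
```

View pics/c4.png

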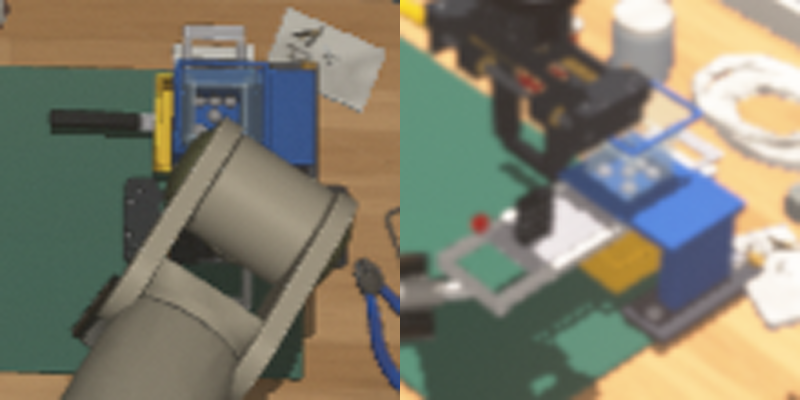

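The scene view (right half) shows the gripper above the black grip at (535,215), with the pan under the outlet at (625,255). The gate is shut. I'll descend and grip.

>>> {"method": "move_arm", "body": {
  "plan": [
    [0, [-0.004, 0.001, -0.02], 0],
    [0, [-0.004, 0.001, -0.045], 0],
    [0, [-0.004, 0.001, -0.07], 0],
    [0, [-0.004, 0.001, -0.08], 0],
    [1, [-0.004, 0.001, -0.08], 0]
  ],
  "newtons": 50
}}

```text
t: 9.25
ee_pos: [0.4879, -0.166, 0.1166]
eef_rot: [-3.14, 0.002, -0.012]
ft_force: [0.0, 0.4, -0.7]
gripper_width: 0.452
grip_force: 0.0
```

>>> {"method": "move_arm", "body": {
  "plan": [
    [1, [0, 0, 0], 0],
    [1, [0, 0, 0], 0],
    [1, [0, 0, 0], 0],
    [1, [0, 0, 0], 0],
    [1, [0, 0, 0], 0]
  ]
}}

```text
t: 9.67
ee_pos: [0.4886, -0.1667, 0.1188]
eef_rot: [3.14, -0.002, -0.012]
ft_force: [-0.3, -1.1, 4.5]
gripper_width: 0.156
grip_force: 50.0
```

>>> {"method": "move_arm", "body": {
  "plan": [
    [1, [0, 0, 0], 0],
    [1, [0, 0, 0], 0],
    [1, [0, 0, 0], 0],
    [1, [0, 0, 0], 0],
    [1, [0, 0, 0], 0]
  ]
}}

```text
t: 10.08
ee_pos: [0.4886, -0.1667, 0.1188]
eef_rot: [3.14, -0.002, -0.013]
ft_force: [-1.0, -1.8, 6.0]
gripper_width: 0.153
grip_force: 50.0
```

>>> {"method": "move_arm", "body": {
  "plan": [
    [1, [-0.008, 0, 0], 0],
    [1, [-0.018, 0, 0], 0],
    [1, [-0.028, 0.001, 0], 0],
    [1, [-0.038, 0.001, 0], 0],
    [1, [-0.046, 0.001, 0], 0]
  ]
}}

```text
t: 10.5
ee_pos: [0.4434, -0.1667, 0.1188]
eef_rot: [3.138, -0.006, -0.013]
ft_force: [9.4, -4.5, 0.2]
gripper_width: 0.153
grip_force: 50.0
```

>>> {"method": "move_arm", "body": {
  "plan": [
    [1, [-0.004, 0, 0], 0],
    [1, [-0.006, 0, 0], 0],
    [1, [-0.006, 0, 0], 0],
    [1, [-0.006, 0, 0], 0],
    [1, [-0.006, 0, 0], 0]
  ]
}}

```text
t: 10.92
ee_pos: [0.438, -0.1667, 0.1188]
eef_rot: [3.138, -0.006, -0.013]
ft_force: [9.5, -3.3, 0.6]
gripper_width: 0.153
grip_force: 50.0
```

>>> {"method": "move_arm", "body": {
  "plan": [
    [1, [0, 0, 0], 0],
    [1, [0, 0, 0], 0],
    [1, [0, 0, 0], 0],
    [1, [0, 0, 0], 0],
    [1, [0, 0, 0], 0]
  ]
}}

```text
t: 11.33
ee_pos: [0.4381, -0.1667, 0.1188]
eef_rot: [3.138, -0.006, -0.013]
ft_force: [10.2, -3.8, 1.8]
gripper_width: 0.152
grip_force: 50.0
```

```bash
python3 - <<'E'
from h import *
f=arm.grab_frame("top");g=arm.grab_frame("scene")
cv2.imwrite("pics/t_end.png",f[:,:,::-1]);cv2.imwrite("pics/s_end.png",g[:,:,::-1])
a=cv2.resize(f[190:270,330:410],(400,400),interpolation=cv2.INTER_CUBIC)
b=cv2.resize(g[190:260,300:370],(400,400),interpolation=cv2.INTER_CUBIC)
cv2.imwrite("pics/c5.png",np.hstack([a,b])[:,:,::-1])
s=arm.get_state();print(s["ee_pos"],s["ft_force"],s["gripper_width"],s["t"])
E
```

```text
[ 0.43804793 -0.16672404  0.11879124] [10.13655194 -4.37719299  0.74668563] 0.15194024722346672 11.4333
```

View pics/c5.png

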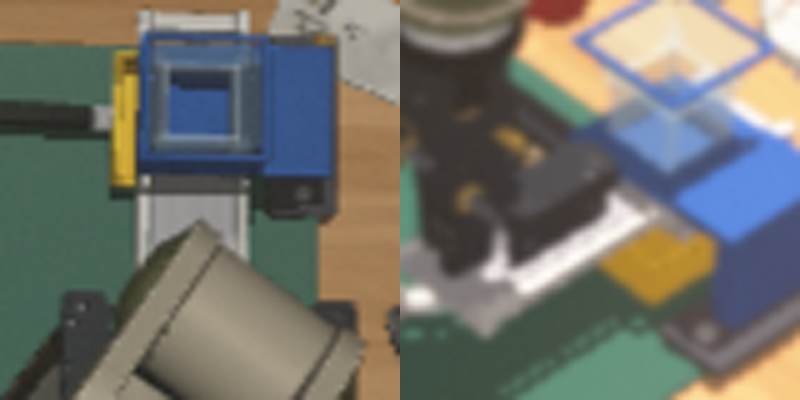

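The tube is empty and the spring force is 10 N, which fits the mark. I'll take one last close look for stray balls, and nudge the gate 1 mm further.

>>> {"method": "move_arm", "body": {
  "plan": [
    [1, [-0.001, 0, 0], 0],
    [1, [-0.001, 0, 0], 0],
    [1, [-0.001, 0, 0], 0],
    [1, [-0.001, 0, 0], 0],
    [1, [-0.001, 0, 0], 0]
  ]
}}

```text
t: 11.85
ee_pos: [0.4371, -0.1667, 0.1188]
eef_rot: [3.138, -0.006, -0.013]
ft_force: [9.1, -3.3, 1.1]
gripper_width: 0.153
grip_force: 50.0
```

```bash
python3 - <<'E'
from h import *
f=arm.grab_frame("top");g=arm.grab_frame("scene");f0=cv2.imread("pics/top0.png")[:,:,::-1]
G=lambda i:(255*(i/255.)**.55).astype("uint8")
R=lambda i:cv2.resize(G(i),(400,300),interpolation=cv2.INTER_CUBIC)
cv2.imwrite("pics/c6.png",np.vstack([np.hstack([R(f0[192:228,350:398]),R(f[192:228,350:398])]),np.hstack([R(g[170:260,270:390]),R(g[205:250,320:380])])])[:,:,::-1])
for r in range(204,220,3):print([f[r,c].tolist() for c in range(362,378,3)])
E
python3 pan.py
```

```text
[[90, 99, 103], [59, 67, 77], [58, 65, 76], [59, 66, 78], [63, 71, 81], [103, 114, 121]]
[[88, 98, 107], [52, 74, 119], [40, 49, 69], [41, 50, 70], [44, 50, 68], [99, 111, 121]]
[[82, 92, 102], [56, 85, 138], [56, 86, 139], [57, 86, 139], [56, 85, 137], [102, 114, 124]]
[[83, 93, 102], [56, 86, 139], [57, 88, 141], [56, 85, 137], [59, 87, 136], [102, 114, 123]]
[[94, 108, 123], [66, 95, 143], [67, 96, 145], [62, 92, 142], [57, 85, 136], [103, 114, 124]]
[[77, 87, 96], [72, 86, 98], [74, 85, 99], [72, 85, 98], [76, 87, 100], [90, 102, 109]]
[354.5 213. ] [ 4.7 26.2] 3.5763344764709473 [ 0.6025 -0.1235  0.039 ] [ 0.557 -0.113] [ 0.649 -0.117] [ 0.649 -0.134] [ 0.556 -0.13 ]
```

View pics/c6.png

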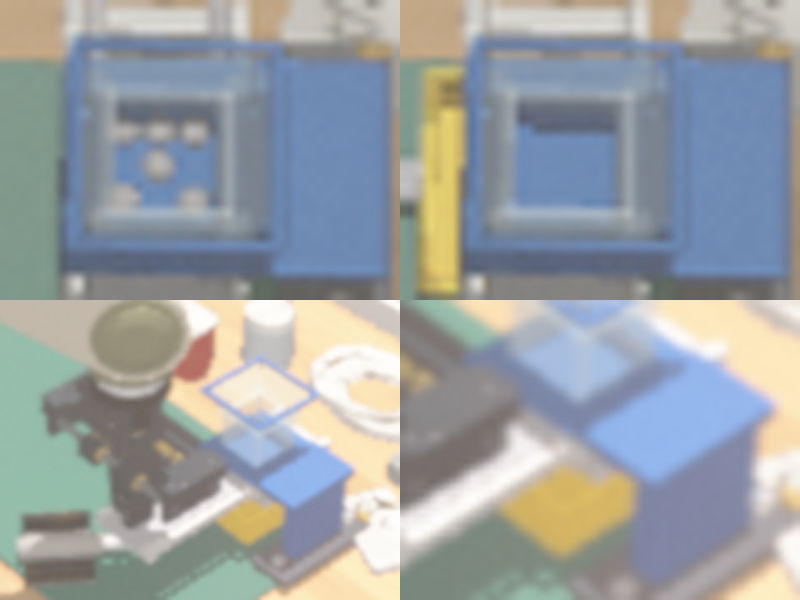

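The last crop shows no balls left in the tube and none on the mat. The pan is still in place under the outlet and the pedal hasn't moved. I'm handing in.

```bash
python3 -c "
from station import arm
print(arm.sign_off())"
```

```text
the job is handed in; nothing more can be done
None
```

I handed the job in with the pan under the outlet and the gate still gripped about 52 mm out. The tube was empty with no stray balls in view; I couldn't see the balls in the pan or the pointer at the mark, and no verdict came back.

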